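# Close the washed ingredient tubs with their own lids

## Robot

A 7-joint arm with a two-finger parallel gripper is mounted at the origin on the work surface. World frame = base frame: x ahead of the robot, y to its left, z up, the work surface at z = 0. Lengths are in m, angles in rad, forces in N, time in s.
With the tool pointing down it reaches from about 0.35 to 0.9 m from the base axis. Payload 8.1 kg.
Tool frame: the origin (TCP) lies midway between the tips of the shut fingers; the grasp point (between the pads) lies behind it (arm.tcp_to_grasp is the z of the grasp point in the tool frame, in m); z points along the fingers, y is the line along which they close (so a half turn about z gives the same grasp; the last joint's range is limited). The gripper opens to 92 mm and grips with 3 to 60 N. Pads are 19 mm wide; open, the fingers measure 130 mm over their backs; the gripper's body (75 mm by 190 mm) begins 47 mm behind the grasp point.
Start: joints at [1.081, 0.434, 0.025, 1.573, -0.012, 1.134, -0.075], TCP at [0.236, -0.579, 0.227] pointing down, gripper open.
Joint ranges: [-2.62, 2.62], [-0.44, 2.09], [-1.27, 1.32], [0.08, 2.57], [-1.32, 4.46], [0.12, 2], [-2.74, 2.74]. Speed limits (rad/s): [2.22, 2.22, 3.01, 3.01, 3.14, 3.14, 3.14].

## Interface

Orientations are given as a rotation vector (axis times angle).
In Python, from cell import readout, vision, arm gives the robot as it stands.
- The arm moves only by the tool carry_out, never from a script. Its argument "increments" is one flat list of numbers, 6 for each row, row after row: the shift along the world's x, y, z in mm, then the turn, a rotation vector about the world's x, y, z in rad. In form: [tx, ty, tz, wx, wy, wz, tx, ty, tz, wx, wy, wz, ...]. A call has 1 to 20 rows; each row shifts and turns the commanded pose from where the row before left it; what a row does not reach is not made up. A row lasts 1/8 s, in which the tool goes at most 62.5 mm and 10.7 degrees, less where a joint would pass 70% of its speed; a pose out of reach is approached as far as the arm can. A call with a gripper value outside its range is refused whole. "grip" is the closure, from 0 (fully open) to 1 (shut), set as the call begins (left out, the last holds). The fingers move at their own pace and stop on an object; "newtons" is the grip in N (left out, the last holds). Time passes only in rows, so rows that do not move let the fingers close. It gives the time, the measured TCP pose, the force, the opening and the grip force at its end, in the units of the state.
- readout.observe(): the state, without advancing time (a new reading comes with each control period).
- vision.get_image(name): name is "side" or "top"; returns the picture (420x560x3 uint8, red, green, blue); there is no depth.
- vision.calibration(name): a dict with "fov_y" (degrees; the focal length in pixels is half the picture's height over the tangent of half this angle, whatever the lens; pixels are square), "cx", "cy" (the principal point, pixels), "k1" (the pictures are not rectified: a ray, as slopes to the right and down, at radius r is drawn at 1 + k1 r^2 times it, then the intrinsics apply), "pose" (4x4, takes a point from camera to world coordinates). Camera axes: x right, y up, looking along -z (the intrinsics and any distortion apply to the point x, -y, -z); pixel columns grow to the right and rows downward; lengths in m; the calibration is good to about 2 mm. A picture is of the moment at which its call begins. calibration takes no time and is no camera call.
- arm.sign_off(): hands the job in; it is judged then, once.
The state is a dict: "clock": time; "joints": joint angles; "dq": joint speeds; "joint_efforts": joint torques, N m; "position": TCP position; "ee_rot": TCP orientation; "force": force on the tool from outside, world axes, zero at the start; "ft_torque": the same for the moment, N m; "width": opening from 0.0 (shut) to 1.0 (fully open); "gripper_force": force on a finger pad.
Only numpy, scipy, OpenCV 4.12 (cv2) and the standard library are available. Lean on these libraries where they do the work, as an engineer would, in place of code of your own. Each camera call takes 0.05 s, during which the arm holds its last target. There are 200 camera calls.

## Task

Close the three open ingredient tubs on the baker's bench: put on each the lid of its own shape and size, flat on the rim and centred so that it covers the mouth all round, the square lid in line with its tub. Leave the tubs standing about where they are, and do not disturb the oblong lid that fits none of them, nor the bowl, the pastry cutter and the bench scraper.

Things in the scene. Friction and masses are not known exactly. Their poses are not given: they have to be found in the camera images.
- lid_large_mid (a point): large round grey lid, 132 mm across, lid of the large round tub. Its knob, in the middle of the top, is an upright black block 22 x 22 mm, 36 mm high, with its sides along the lid's x and y; the flat plate is 6 mm thick, 42 mm over all. The point is the lid's centre, 21 mm above its underside; z up. Loose, lies flat on the bench at the start, plastic, under 0.2 kg.
- lid_small_mid (a point): small round grey lid, 92 mm across, lid of the small round tub. Its knob, in the middle of the top, is an upright black block 22 x 22 mm, 36 mm high, with its sides along the lid's x and y; the flat plate is 6 mm thick, 42 mm over all. The point is the lid's centre, 21 mm above its underside; z up. Loose, lies flat on the bench at the start, plastic, under 0.2 kg.
- lid_square_mid (a point): square grey lid, 106 x 106 mm, sides along its x and y, lid of the square tub. Its knob, in the middle of the top, is an upright black block 22 x 22 mm, 36 mm high, with its sides along the lid's x and y; the flat plate is 6 mm thick, 42 mm over all. The point is the lid's centre, 21 mm above its underside; z up. Loose, lies flat on the bench at the start, plastic, under 0.2 kg.
- lid_oblong_mid (a point): oblong grey lid, 130 mm (its x) by 66 mm (its y); fits none of the tubs and stays where it lies. Its knob, in the middle of the top, is an upright black block 22 x 22 mm, 36 mm high, with its sides along the lid's x and y; the flat plate is 6 mm thick, 42 mm over all. The point is the lid's centre, 21 mm above its underside; z up. Loose, lies flat on the bench at the start, plastic, under 0.2 kg.
- tub_large: large round white open tub, 116 mm across at the rim. The floor and walls are 4 to 5 mm thick; it is 60 mm high, empty, stands loose on the bench, under 0.5 kg. Origin at the centre of its underside, z up.
- tub_small: small round white open tub, 76 mm across at the rim. The floor and walls are 4 to 5 mm thick; it is 60 mm high, empty, stands loose on the bench, under 0.5 kg. Origin at the centre of its underside, z up.
- tub_square: square white open tub, 90 x 90 mm, walls along its x and y. The floor and walls are 4 to 5 mm thick; it is 60 mm high, empty, stands loose on the bench, under 0.5 kg. Origin at the centre of its underside, z up.
- bowl: steel bowl, 150 mm across, 65 mm high, origin under its centre. Bystander, to be left alone.
- cutter: steel ring-shaped pastry cutter, 72 mm across, 35 mm high, origin under its centre. Bystander, to be left alone.
- scraper: bench scraper lying flat, steel blade about 90 x 110 mm with a wooden handle 24 mm thick along its y, origin under its middle. Bystander, to be left alone.
There are look-alikes about, which are no part of the job. What is shaped like the part that bears lid_small_mid but green or red is not meant.

How it is judged:
At the end, for the whole second after the job is handed in: Each tub is upright, within 50 mm of its first place, with its own lid flat on the rim (height within 5 mm, tilt under 0.06 rad) and centred within 12 mm; the square lid within 0.2 rad of its tub's sides; all released and at rest (horizontal distance between lid_large_mid and tub_large below 0.012 m and z of lid_large_mid in the frame of tub_large between 0.076 and 0.086 m and angle between each of lid_large_mid, tub_large, lid_small_mid, tub_small, lid_square_mid, tub_square's own z axis and vertical below 0.06 rad and distance of each of tub_large, tub_small, tub_square from where it was at the start of the episode below 0.05 m and linear speed of each of lid_large, tub_large, lid_small, tub_small, lid_square, tub_square below 0.02 m/s and horizontal distance between lid_small_mid and tub_small below 0.012 m and z of lid_small_mid in the frame of tub_small between 0.076 and 0.086 m and horizontal distance between lid_square_mid and tub_square below 0.012 m and z of lid_square_mid in the frame of tub_square between 0.076 and 0.086 m and (angle between the x axis of lid_square_mid and the x axis of tub_square, either way round below 0.2 rad or angle between the x axis of lid_square_mid and the y axis of tub_square, either way round below 0.2 rad)); the robot touches nothing.
It fails at once if the oblong lid is moved more than 30 mm (distance of lid_oblong_mid from where it was at the start of the episode above 0.03 m).
It fails at once if the bowl is moved more than 30 mm (distance of bowl from where it was at the start of the episode above 0.03 m).
It fails at once if the pastry cutter is moved more than 30 mm (distance of cutter from where it was at the start of the episode above 0.03 m).
It fails at once if the bench scraper is moved more than 30 mm (distance of scraper from where it was at the start of the episode above 0.03 m).
It also fails if it takes over 96 s, if anything falls off the work surface, if the arm or the gripper's body presses on something with over 40 N, if the wrist force passes 120 N, or if a joint passes its speed limit or range.

## Working session

There is one attempt and no reset: what is moved stays moved. The work goes in short steps, Python scripts to look and compute and a tool call to move; the robot and the scene stay as the last step left them, time stands still between calls to the robot, and variables do not carry over. Pictures are saved under pics/ and viewed, at most 14 in all, crops included, and the job is handed in when it is done.

Besides the shell and the picture viewer there is one more tool, called after "Request:" in YAML: its name, and indented under it one key for each argument. carry_out: Moves the arm, as the interface text tells. Its arguments: {"type":"object","properties":{"increments":{"type":"array","items":{"type":"number"}},"grip":{"type":"number"},"newtons":{"type":"number"}},"required":["increments"]}

```bash
mkdir -p pics
cat > h.py <<'E'
import numpy as np, cv2
from cell import readout, vision, arm
def K(name):
    c=vision.calibration(name); f=210/np.tan(np.radians(c['fov_y'])/2)
    return c,np.array([[f,0,c['cx']],[0,f,c['cy']],[0,0,1.]]),np.array([c['k1'],0,0,0,0.])
def p2w(name,uv,z):
    c,k,d=K(name); P=np.array(c['pose'])
    n=cv2.undistortPoints(np.array(uv,float).reshape(-1,1,2),k,d).reshape(-1,2)
    r=np.c_[n[:,0],-n[:,1],-np.ones(len(n))]@P[:3,:3].T; o=P[:3,3]
    return o+r*((z-o[2])/r[:,2])[:,None]
def w2p(name,X):
    c,k,d=K(name); P=np.array(c['pose']); X=np.atleast_2d(X)
    q=(X-P[:3,3])@P[:3,:3]; q=q*[1,-1,-1]
    return cv2.projectPoints(q,np.zeros(3),np.zeros(3),k,d)[0].reshape(-1,2)
def save(name,fn):
    im=vision.get_image(name); cv2.imwrite('pics/'+fn,im[:,:,::-1]); return im
E
python3 - <<'E'
from h import *
for n in('top','side'):
    save(n,n+'0.png'); print(n,vision.calibration(n))
print(arm.tcp_to_grasp,readout.observe())
E
```

```text
top {'fov_y': 48.26611791104223, 'cx': 267.3692387817683, 'cy': 221.52038383281152, 'k1': -0.043898589111761706, 'pose': array([[ 5.23672376e-02,  9.74263995e-01, -2.19242651e-01,
         2.54021941e-01],
       [-9.98627884e-01,  5.10576483e-02, -1.16389549e-02,
         7.40549759e-02],
       [-1.45400611e-04,  2.19551324e-01,  9.75600940e-01,
         1.42334561e+00],
       [ 0.00000000e+00,  0.00000000e+00,  0.00000000e+00,
         1.00000000e+00]])}
side {'fov_y': 42.51735463308524, 'cx': 282.0046179907561, 'cy': 213.8629781762218, 'k1': -0.04907686011657663, 'pose': array([[-0.93564116, -0.19708327,  0.29280335,  0.96704076],
       [ 0.35262377, -0.5577681 ,  0.75136624,  1.1692136 ],
       [ 0.01523465,  0.8062586 ,  0.59136704,  0.90867052],
       [ 0.        ,  0.        ,  0.        ,  1.        ]])}
-0.0188 {'clock': 0.1, 'joints': array([ 1.08135306,  0.43512987,  0.02500563,  1.57400236, -0.01161596,
        1.13404182, -0.07508569]), 'dq': array([ 5.12290231e-04, -5.80532568e-04, -2.30242677e-03, -2.74990134e-03,
       -1.35265731e-04,  5.77917466e-05, -3.38049839e-04]), 'joint_efforts': array([ 2.57864209e-03, -6.69133472e+01,  9.88367200e-01, -3.15148222e+01,
       -6.03782851e-02,  3.73984419e-02,  6.63607852e-05]), 'position': array([ 0.2355513 , -0.57840373,  0.22603985]), 'ee_rot': array([-3.08168339e+00, -6.03465081e-01,  6.30123395e-04]), 'force': array([-0.03716484,  0.47267278,  1.54619078]), 'ft_torque': array([-0.02570942, -0.03558482,  0.02855817]), 'gripper_force': 0.0, 'width': 0.9973132699712363}
```

View pics/top0.png

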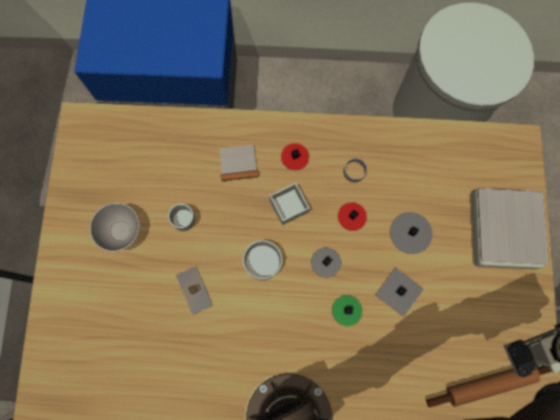

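View pics/side0.png

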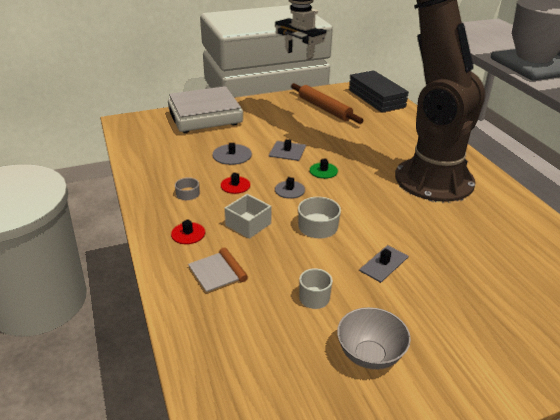

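The top view shows the grey lids: large at (411,232), small at (326,262), square at (400,291) and oblong at (195,290). The tubs are large at (263,260), small at (182,217) and square at (290,203). I'll enlarge these areas to measure them.

Run:
```python
from h import *
im=cv2.imread('pics/top0.png')
# left crop tubs x155..325 y175..295 ; right lids x300..440 y200..320
cv2.imwrite('pics/c1.png',cv2.resize(im[180:290,160:320],None,fx=5,fy=5,interpolation=cv2.INTER_CUBIC))
cv2.imwrite('pics/c2.png',cv2.resize(im[205:320,305:440],None,fx=5,fy=5,interpolation=cv2.INTER_CUBIC))
```

```text
(no output)
```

View pics/c1.png

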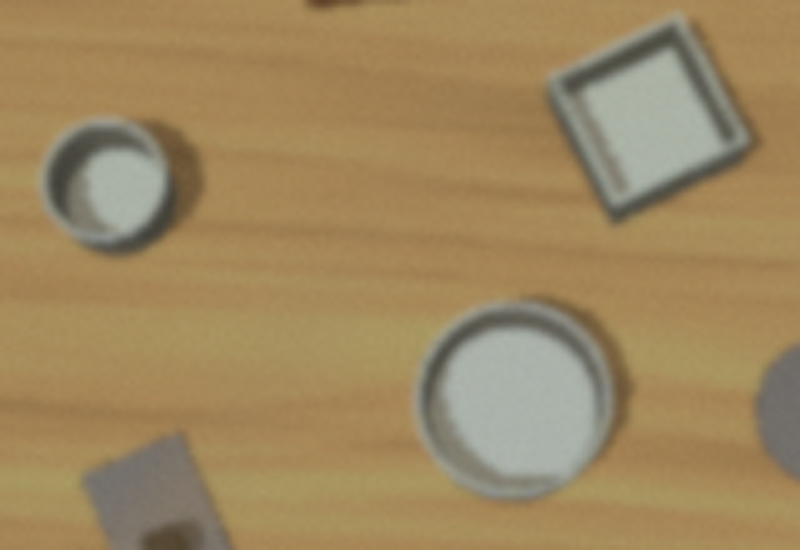

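View pics/c2.png

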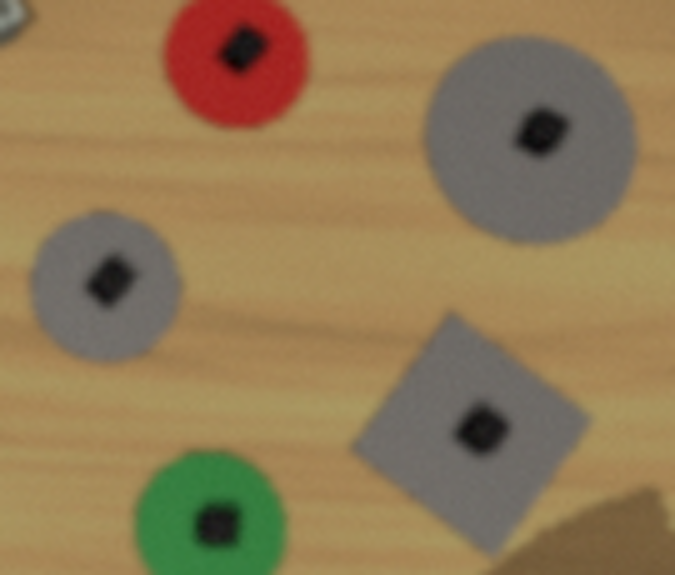

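The crops give clean rim and plate outlines. I'll fit poses and overlay the models to check them.

```bash
cat >> h.py <<'E'
def circ(c,r,z):
    a=np.linspace(0,2*np.pi,73); return np.c_[c[0]+r*np.cos(a),c[1]+r*np.sin(a),z+0*a]
def sq(c,s,yaw,z):
    a=yaw+np.pi/4+np.arange(5)*np.pi/2; r=s/np.sqrt(2)
    return np.c_[c[0]+r*np.cos(a),c[1]+r*np.sin(a),z+0*a]
E
python3 - <<'E'
from h import *
A=lambda p,o:(np.atleast_2d(p)+.5)/5-.5+o
o1=[160,180];o2=[305,205]
def fitc(box,o,R,z):
    # match projected bbox centre
    t=A([[(box[0]+box[1])/2,(box[2]+box[3])/2]],o)[0]; c=p2w('top',[t],z)[0][:2]
    for _ in range(3):
        q=w2p('top',circ(c,R,z)); m=(q.max(0)+q.min(0))/2
        c=c+(p2w('top',[t],z)-p2w('top',[m],z))[0][:2]
    return c,(q.max(0)-q.min(0))*5
def fits(p,o,z):
    w=p2w('top',A(p,o),z)[:,:2]; d=[np.diff(w,axis=0,append=w[:1])]
    e=d[0]; yaws=np.mod(np.arctan2(e[:,1],e[:,0]),np.pi/2)
    return w.mean(0),np.hypot(*e.T),yaws
ts,b=fitc([42,172,117,241],o1,.038,.06);print('ts',ts,b)
tl,b=fitc([415,613,300,494],o1,.058,.06);print('tl',tl,b)
ls,b=fitc([30,182,210,362],o2,.046,.006);print('ls',ls,b)
ll,b=fitc([424,637,36,245],o2,.066,.006);print('ll',ll,b)
tq,l,y=fits([[550,83],[682,13],[750,140],[615,207]],o1,.06);print('tq',tq,l,y);yt=y.mean()
lq,l,y=fits([[452,312],[592,420],[492,553],[350,447]],o2,.006);print('lq',lq,l,y);yl=y.mean()
im=cv2.imread('pics/top0.png'); 
S=5
big=cv2.resize(im[180:325,160:440],None,fx=S,fy=S,interpolation=cv2.INTER_CUBIC)
big=big
def dr(X,col):
    q=(w2p('top',X)-[160,180]+.5)*S-.5
    cv2.polylines(big,[np.int32(np.round(q*16))],False,col,1,cv2.LINE_AA,4)
dr(circ(ts,.038,.06),(0,0,255));dr(circ(tl,.058,.06),(0,0,255));dr(sq(tq,.09,yt,.06),(0,0,255))
dr(circ(ls,.046,.006),(0,0,255));dr(circ(ll,.066,.006),(0,0,255));dr(sq(lq,.106,yl,.006),(0,0,255))
np.save('est.npy',np.array([*ts,*tl,*tq,yt,*ls,*ll,*lq,yl]))
dr(sq(lq,.022,yl,.042),(0,255,255))
# knob yaws: fit against dark mask
def knob(c):
    best=[]
    x0=np.int32(w2p('top',[[*c,.02]])[0]); sl=(slice(x0[1]-12,x0[1]+13),slice(x0[0]-12,x0[0]+13))
    g=im[sl].max(2).astype(float); g=np.clip((100-g)/(70),0,1); g=cv2.resize(g,None,fx=8,fy=8,interpolation=cv2.INTER_CUBIC)
    for y in np.arange(0,np.pi/2,.05):
      for dx in (-.002,0,.002):
       for dy in (-.002,0,.002):
        X=np.r_[sq(c+[dx,dy],.022,y,.006)[:4],sq(c+[dx,dy],.022,y,.042)[:4]]
        q=(w2p('top',X)-(x0-12)+.5)*8-.5
        m=np.zeros_like(g);cv2.fillConvexPoly(m,np.int32(cv2.convexHull(np.float32(q))),1.);m=cv2.GaussianBlur(m,(0,0),6)
        best.append((abs(m-g).mean(),y,dx,dy))
    return sorted(best)[:3]
for n,c in(('ls',ls),('ll',ll),('lq',lq)):
    b=knob(c);print(n,np.round(b,3).tolist()); dr(sq(c,.022,b[0][1],.042),(0,255,0)); 
cv2.imwrite('pics/ov.png',cv2.resize(big,(800,414)))
s=readout.observe()
from scipy.spatial.transform import Rotation as R
print(R.from_rotvec(s['ee_rot']).as_matrix())
E
```

```text
ts [0.56585161 0.34963637] [126.6021685  123.34598903]
tl [0.44776526 0.09897703] [197.85224776 196.37631029]
ls [ 0.45666486 -0.09320911] [150.92357137 150.09464385]
ll [ 0.56098162 -0.3540677 ] [211.85575564 208.93885705]
tq [0.62512129 0.02712396] [0.09166104 0.08905504 0.09123464 0.08594806] [0.55540686 0.51517817 0.52152123 0.51929783]
lq [ 0.37880646 -0.31600059] [0.10462715 0.10240192 0.10358162 0.10493128] [0.94412639 0.92860316 0.96865484 0.93923877]
ls [[0.022, 0.85, 0.0, 0.0], [0.023, 0.8, 0.0, 0.0], [0.023, 0.9, 0.0, 0.0]]
ll [[0.031, 0.85, 0.0, 0.0], [0.031, 0.8, 0.0, 0.0], [0.032, 0.75, 0.0, 0.0]]
lq [[0.035, 0.65, 0.0, 0.0], [0.035, 0.7, 0.0, 0.0], [0.035, 0.6, 0.0, 0.0]]
[[ 9.26138844e-01  3.77182195e-01 -6.58813273e-04]
 [ 3.77182748e-01 -9.26137974e-01  1.27597736e-03]
 [-1.28876047e-04 -1.43022520e-03 -9.99998969e-01]]
```

View pics/ov.png

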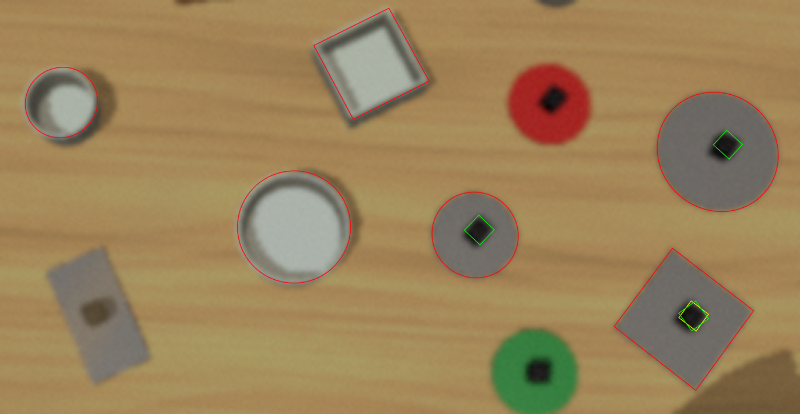

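The plate and rim fits agree with the given sizes, with the small lid about (0.457,-0.093). The knob yaws are less certain: the square lid's fit gives 0.65 where its sides say 0.945. I'll refit using both cameras.

```bash
cat > k.py <<'E'
from h import *
from scipy.optimize import minimize
e=np.load('est.npy'); ims={n:cv2.imread(f'pics/{n}0.png').max(2).astype(float) for n in('top','side')}
def fit(c,name):
    im=ims[name];x0=np.int32(w2p(name,[[*c,.022]])[0]);W=14;S=8
    g=im[x0[1]-W:x0[1]+W+1,x0[0]-W:x0[0]+W+1]
    lo,hi=np.percentile(g,1),np.median(g); g=np.clip((hi-g)/(hi-lo),0,1)
    def cost(p):
        X=np.r_[sq(c+p[:2]/1e3,.022,p[2],.006)[:4],sq(c+p[:2]/1e3,.022,p[2],.042)[:4]]
        q=(w2p(name,X)-(x0-W)+.5)*S-.5
        m=np.zeros((g.shape[0]*S,g.shape[1]*S))
        cv2.fillConvexPoly(m,np.int32(cv2.convexHull(np.float32(q))*16),1.,shift=4)
        m=cv2.GaussianBlur(cv2.resize(m,g.shape[::-1],interpolation=cv2.INTER_AREA),(0,0),.8)
        return ((m-g)**2).mean()*100
    r=[minimize(cost,[0,0,y],method='Nelder-Mead',options=dict(initial_simplex=[[0,0,y],[3,0,y],[0,3,y],[0,0,y+.25]])) for y in(.1,.4,.7,1,1.3)]
    return sorted([(round(a.fun,3),*np.round([a.x[0],a.x[1],a.x[2]%(np.pi/2)],2)) for a in r])
if __name__=='__main__':
    for n,c in(('ls',e[7:9]),('ll',e[9:11]),('lq',e[11:13])):
        for v in('top','side'): print(n,v,fit(c,v)[:3])
    im=cv2.imread('pics/side0.png')
    c=[cv2.resize(im[y-24:y+24,x-24:x+24],(390,390),interpolation=cv2.INTER_CUBIC) for x,y in((290,186),(232,151))]
    cv2.imwrite('pics/kn.png',np.hstack(c))
E
python3 k.py
```

```text
ls top [(np.float64(0.114), np.float64(0.76), np.float64(-0.26), np.float64(0.92)), (np.float64(0.115), np.float64(0.58), np.float64(-0.28), np.float64(0.89)), (np.float64(0.116), np.float64(0.53), np.float64(-0.19), np.float64(0.91))]
ls side [(np.float64(1.696), np.float64(-2.58), np.float64(2.88), np.float64(1.05)), (np.float64(1.698), np.float64(-2.54), np.float64(2.97), np.float64(1.05)), (np.float64(1.698), np.float64(-2.37), np.float64(3.35), np.float64(1.05))]
ll top [(np.float64(0.57), np.float64(1.09), np.float64(-0.63), np.float64(0.79)), (np.float64(0.571), np.float64(1.03), np.float64(-0.73), np.float64(0.8)), (np.float64(0.575), np.float64(1.06), np.float64(-0.68), np.float64(0.83))]Traceback (most recent call last):
  File "k.py", line 19, in <module>
    for v in('top','side'): print(n,v,fit(c,v)[:3])
                                      ~~~^^^^^
  File "k.py", line 15, in fit
    r=[minimize(cost,[0,0,y],method='Nelder-Mead',options=dict(initial_simplex=[[0,0,y],[3,0,y],[0,3,y],[0,0,y+.25]])) for y in(.1,.4,.7,1,1.3)]
       ~~~~~~~~^^^^^^^^^^^^^^^^^^^^^^^^^^^^^^^^^^^^^^^^^^^^^^^^^^^^^^^^^^^^^^^^^^^^^^^^^^^^^^^^^^^^^^^^^^^^^^^^^^^^^^^
    res = _minimize_neldermead(fun, x0, args, callback, bounds=bounds,
                               **options)
    fxr = func(xr)
    fx = function(np.copy(x), *(wrapper_args + args))
  File "k.py", line 10, in cost
    q=(w2p(name,X)-(x0-W)+.5)*S-.5
       ~~~^^^^^^^^
  File "h.py", line 12, in w2p
    c,k,d=K(name); P=np.array(c['pose']); X=np.atleast_2d(X)
          ~^^^^^^
  File "h.py", line 4, in K
    c=vision.calibration(name); f=210/np.tan(np.radians(c['fov_y'])/2)
ValueError: time passes only in moves, steps and waits
```

```bash
sed -i 's/^def K/import functools\n@functools.cache\ndef K/' h.py; sed -i "s/for v in('top','side'): print(n,v,fit(c,v)\[:3\])/for v in('top','side'): print(n,v,[float(t) for t in fit(c,v)[0]])/" k.py; python3 k.py
```

```text
ls top [0.114, 0.76, -0.26, 0.92]
ls side [1.696, -2.58, 2.88, 1.05]
ll top [0.57, 1.09, -0.63, 0.79]
ll side [1.109, -2.77, 0.49, 1.28]
lq top [0.428, 0.31, -0.72, 0.81]
lq side [1.161, -3.21, 2.92, 1.17]
```

View pics/kn.png

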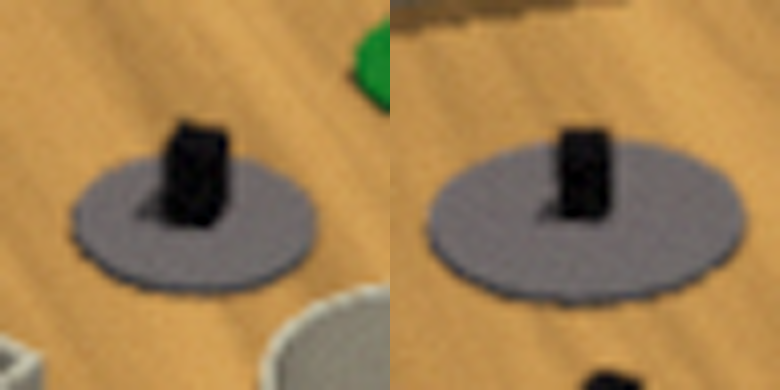

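Side-view knobs look nearly face-on. Both views together put the small lid's knob yaw near 0.95 and the large one's near 1.15, and the jaws will self-align on the blocks. I'm starting with the square lid.

Request:
carry_out:
  increments: [14.3,26.2,-3,0,0,0.0556,14.3,26.2,-3,0,0,0.0556,14.3,26.2,-3,0,0,0.0556,14.3,26.2,-3,0,0,0.0556,14.3,26.2,-3,0,0,0.0556,14.3,26.2,-3,0,0,0.0556,14.3,26.2,-3,0,0,0.0556,14.3,26.2,-3,0,0,0.0556,14.3,26.2,-3,0,0,0.0556,14.3,26.2,-3,0,0,0.0556,0,0,0,0,0,0,0,0,0,0,0,0]
  grip: 0.2
  newtons: 15

```text
clock: 1.6
position: [0.3788, -0.3169, 0.1967]
ee_rot: [2.798, 1.427, -0.001]
force: [-0.5, -0.6, 0.1]
width: 0.8
gripper_force: 0.0
```

Request:
carry_out:
  increments: [0,0.5,-30,0,0,0,0,0.5,-30,0,0,0,0,0,-30,0,0,0,0,0,-30,0,0,0,0,0,-30,0,0,0,0,0,-20,0,0,0,0,0,-15,0,0,0,0,0,0,0,0,0,0,0,0,0,0,0]

```text
clock: 2.72
position: [0.3791, -0.3163, 0.0123]
ee_rot: [2.798, 1.426, 0.001]
force: [0.2, 0.0, -0.8]
width: 0.807
gripper_force: 0.0
```

Request:
carry_out:
  increments: [0,0,0,0,0,0,0,0,0,0,0,0,0,0,0,0,0,0,0,0,0,0,0,0,0,0,0,0,0,0,0,0,0,0,0,0,0,0,0,0,0,0,0,0,0,0,0,0]
  grip: 1
  newtons: 15

```text
clock: 3.72
position: [0.3787, -0.3158, 0.0117]
ee_rot: [-2.799, -1.427, 0.0]
force: [-0.2, 1.0, 0.0]
width: 0.242
gripper_force: 15.0
```

Request:
carry_out:
  increments: [0,0,25,0,0,0,0,0,30,0,0,0,0,0,35,0,0,0,0,0,35,0,0,0,17.6,24.5,0,0,0,-0.0296,17.6,24.5,0,0,0,-0.0296,17.6,24.5,0,0,0,-0.0296,17.6,24.5,0,0,0,-0.0296,17.6,24.5,0,0,0,-0.0296,17.6,24.5,0,0,0,-0.0296,17.6,24.5,0,0,0,-0.0296,17.6,24.5,0,0,0,-0.0296,17.6,24.5,0,0,0,-0.0296,17.6,24.5,0,0,0,-0.0296,17.6,24.5,0,0,0,-0.0296,17.6,24.5,0,0,0,-0.0296,17.6,24.5,0,0,0,-0.0296,17.6,24.5,0,0,0,-0.0296,0,0,0,0,0,0,0,0,0,0,0,0]

```text
clock: 6.22
position: [0.6246, 0.0265, 0.1363]
ee_rot: [3.032, 0.82, -0.002]
force: [-0.6, -0.1, -0.9]
width: 0.237
gripper_force: 15.0
```

Request:
carry_out:
  increments: [0.5,0.6,-20,0,0,0,0,0,-20,0,0,0,0,0,-12,0,0,0,0,0,-7,0,0,0,0,0,-4,0,0,0,0,0,-1,0,0,0,0,0,0,0,0,0,0,0,0,0,0,0]

```text
clock: 7.22
position: [0.6259, 0.0279, 0.0731]
ee_rot: [3.032, 0.82, 0.001]
force: [0.8, 0.0, -2.5]
width: 0.239
gripper_force: 15.0
```

Request:
carry_out:
  increments: [0,0,0,0,0,0,0,0,0,0,0,0,0,0,0,0,0,0,0,0,0,0,0,0,0,0,0,0,0,0,0,0,20,0,0,0,0,0,30,0,0,0,0,0,40,0,0,0,0,0,40,0,0,0]
  grip: 0.2

```text
clock: 8.35
position: [0.6254, 0.0277, 0.2039]
ee_rot: [-3.033, -0.82, 0.001]
force: [0.2, -0.1, -0.1]
width: 0.797
gripper_force: 0.0
```

Request:
carry_out:
  increments: [-4.6,-27.3,-3,0,0,0.0444,-4.6,-27.3,-3,0,0,0.0444,-4.6,-27.3,-3,0,0,0.0444,-4.6,-27.3,-3,0,0,0.0444,-4.6,-27.3,-3,0,0,0.0444,-4.6,-27.3,-3,0,0,0.0444,-4.6,-27.3,-3,0,0,0.0444,-4.6,-27.3,-3,0,0,0.0444,-4.6,-27.3,-3,0,0,0.0444,-4.6,-27.3,-3,0,0,0.0444,-4.6,-27.3,-3,0,0,0.0444,-4.6,-27.3,-3,0,0,0.0444,-4.6,-27.3,-3,0,0,0.0444,-4.6,-27.3,-3,0,0,0.0444,0,0,0,0,0,0,0,0,0,0,0,0]

```text
clock: 10.35
position: [0.5615, -0.3535, 0.1607]
ee_rot: [-2.636, -1.708, -0.001]
force: [0.5, 0.3, -0.4]
width: 0.797
gripper_force: 0.0
```

Run:
```python
from h import *
im=save('top','t1.png'); e=np.load('est.npy')
b=im[:,:,::-1][150:300,170:450].copy(); b=cv2.resize(b,(800,428),interpolation=cv2.INTER_CUBIC);S=800/280
q=(w2p('top',sq(e[4:6],.106,e[6],.066))-[170,150]+.5)*S-.5
cv2.polylines(b,[np.int32(q)],False,(0,0,255),1)
cv2.imwrite('pics/t1c.png',b)
```

```text
(no output)
```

View pics/t1c.png

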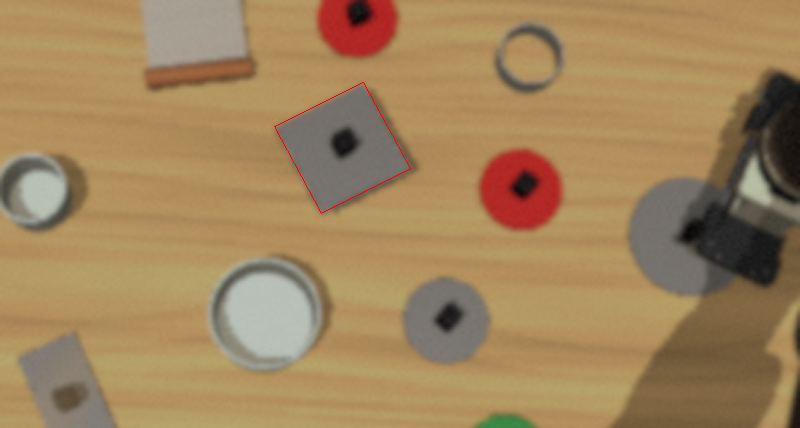

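The square lid lies over its tub at (343,147), and its edges match the predicted outline. The jaws are over the large lid.

Request:
carry_out:
  increments: [0,0,-30,0,0,0,0,0,-35,0,0,0,0,0,-35,0,0,0,0,0,-25,0,0,0,0,0,-15,0,0,0,0,0,-8,0,0,0,0,0,0,0,0,0,0,0,0,0,0,0]

```text
clock: 11.4
position: [0.5619, -0.3547, 0.0138]
ee_rot: [2.635, 1.708, 0.001]
force: [0.1, -0.3, 1.5]
width: 0.803
gripper_force: 0.0
```

Request:
carry_out:
  increments: [0,0,0,0,0,0,0,0,0,0,0,0,0,0,0,0,0,0,0,0,0,0,0,0,0,0,0,0,0,0,0,0,0,0,0,0,0,0,0,0,0,0,0,0,0,0,0,0]
  grip: 1
  newtons: 15

```text
clock: 12.4
position: [0.5612, -0.3544, 0.0127]
ee_rot: [-2.636, -1.708, 0.0]
force: [-0.4, 0.2, -0.4]
width: 0.24
gripper_force: 14.9
```

Request:
carry_out:
  increments: [0,0,25,0,0,0,0,0,35,0,0,0,0,0,35,0,0,0,0,0,30,0,0,0,-7.6,30.2,0,0,0,0,-7.6,30.2,0,0,0,0,-7.6,30.2,0,0,0,0,-7.6,30.2,0,0,0,0,-7.6,30.2,0,0,0,0,-7.6,30.2,0,0,0,0,-7.6,30.2,0,0,0,0,-7.6,30.2,0,0,0,0,-7.6,30.2,0,0,0,0,-7.6,30.2,0,0,0,0,-7.6,30.2,0,0,0,0,-7.6,30.2,0,0,0,0,-7.6,30.2,0,0,0,0,-7.6,30.2,0,0,0,0,-7.1,30.6,0,0,0,0,0,0,0,0,0,0]

```text
clock: 14.9
position: [0.4471, 0.1014, 0.1379]
ee_rot: [-2.632, -1.714, -0.001]
force: [0.8, -0.3, -1.4]
width: 0.237
gripper_force: 14.9
```

Request:
carry_out:
  increments: [0,0,-20,0,0,0,0,0,-20,0,0,0,0,0,-12,0,0,0,0,0,-7,0,0,0,0,0,-4,0,0,0,0,0,0,0,0,0,0,0,0,0,0,0]

```text
clock: 15.78
position: [0.448, 0.099, 0.0751]
ee_rot: [2.636, 1.708, 0.001]
force: [-0.1, -0.5, -1.0]
width: 0.24
gripper_force: 14.9
```

Request:
carry_out:
  increments: [0,0,-1.5,0,0,0,0,0,0,0,0,0]

```text
clock: 16.02
position: [0.4478, 0.0989, 0.0733]
ee_rot: [2.636, 1.708, 0.0]
force: [-0.3, 0.9, -1.8]
width: 0.242
gripper_force: 14.9
```

Request:
carry_out:
  increments: [0,0,0,0,0,0,0,0,0,0,0,0,0,0,0,0,0,0,0,0,0,0,0,0,0,0,0,0,0,0,0,0,20,0,0,0,0,0,30,0,0,0,0,0,40,0,0,0,0,0,10,0,0,0,1,-24,0,0,0,-0.025,1,-24,0,0,0,-0.025,1,-24,0,0,0,-0.025,1,-24,0,0,0,-0.025,1,-24,0,0,0,-0.025,1,-24,0,0,0,-0.025,1,-24,0,0,0,-0.025,2,-24,0,0,0,-0.025,0,0,0,0,0,0,0,0,0,0,0,0]
  grip: 0.2

```text
clock: 18.4
position: [0.4568, -0.0928, 0.1732]
ee_rot: [-2.794, -1.436, -0.0]
force: [-0.8, 0.0, -0.3]
width: 0.799
gripper_force: 0.0
```

Request:
carry_out:
  increments: [0,0,-30,0,0,0,0,0,-35,0,0,0,0,0,-35,0,0,0,0,0,-30,0,0,0,0,0,-20,0,0,0,0,0,-11,0,0,0,0,0,0,0,0,0,0,0,0,0,0,0]

```text
clock: 19.4
position: [0.4573, -0.0929, 0.0129]
ee_rot: [2.793, 1.437, 0.002]
force: [0.2, 0.1, 0.5]
width: 0.803
gripper_force: 0.0
```

Request:
carry_out:
  increments: [0,0,0,0,0,0,0,0,0,0,0,0,0,0,0,0,0,0,0,0,0,0,0,0,0,0,0,0,0,0,0,0,0,0,0,0,0,0,0,0,0,0,0,0,0,0,0,0]
  grip: 1

```text
clock: 20.4
position: [0.4567, -0.093, 0.0122]
ee_rot: [-2.794, -1.437, 0.0]
force: [0.4, -0.6, 0.9]
width: 0.241
gripper_force: 14.8
```

Request:
carry_out:
  increments: [0,0,25,0,0,0,0,0,35,0,0,0,0,0,40,0,0,0,0,0,40,0,0,0,7.3,29.5,5,0,0,0,7.3,29.5,5,0,0,0,7.3,29.5,0,0,0,0,7.3,29.5,0,0,0,0,7.3,29.5,0,0,0,0,7.3,29.5,0,0,0,0,7.3,29.5,0,0,0,0,7.3,29.5,0,0,0,0,7.3,29.5,0,0,0,0,7.3,29.5,0,0,0,0,7.3,29.5,0,0,0,0,7.3,29.5,0,0,0,0,7.3,29.5,0,0,0,0,7.3,29.5,0,0,0,0,7.0,29.6,0,0,0,0,0,0,0,0,0,0]

```text
clock: 22.9
position: [0.5651, 0.3523, 0.1617]
ee_rot: [-2.79, -1.44, 0.0]
force: [0.4, -0.4, 0.4]
width: 0.247
gripper_force: 14.8
```

Request:
carry_out:
  increments: [0,0,-30,0,0,0,0,0,-30,0,0,0,0,0,-20,0,0,0,0,0,-5,0,0,0,0,0,0,0,0,0,0,0,0,0,0,0]

```text
clock: 23.65
position: [0.5666, 0.35, 0.0784]
ee_rot: [-2.794, -1.436, -0.003]
force: [-0.6, -0.2, 0.2]
width: 0.244
gripper_force: 14.8
```

Request:
carry_out:
  increments: [0,0,-3,0,0,0,0,0,-2.2,0,0,0,0,0,0,0,0,0,0,0,0,0,0,0]

```text
clock: 24.15
position: [0.5662, 0.3497, 0.0724]
ee_rot: [-2.794, -1.437, -0.001]
force: [-0.8, -0.2, 3.3]
width: 0.245
gripper_force: 14.8
```

Request:
carry_out:
  increments: [0,0,0,0,0,0,0,0,0,0,0,0,0,0,0,0,0,0,0,0,0,0,0,0,0,0,0,0,0,0,0,0,20,0,0,0,0,0,30,0,0,0,0,0,40,0,0,0,0,0,40,0,0,0,0,-30,10,0,0,0,0,-40,10,0,0,0,0,-40,0,0,0,0,0,-40,0,0,0,0,0,-40,0,0,0,0,0,-40,0,0,0,0,0,-40,0,0,0,0,0,-40,0,0,0,0,0,-40,0,0,0,0,0,-40,0,0,0,0,0,0,0,0,0,0]
  grip: 0.2

```text
clock: 26.65
position: [0.566, -0.0446, 0.2234]
ee_rot: [2.796, 1.428, 0.0]
force: [0.9, 0.6, 0.0]
width: 0.799
gripper_force: 0.0
```

Run:
```python
from h import *
e=np.load('est.npy')
for n,o,w,h in(('top',(150,150),200,150),('side',(200,170),200,150)):
    im=save(n,n+'2.png')[:,:,::-1]; S=4
    b=cv2.resize(im[o[1]:o[1]+h,o[0]:o[0]+w],None,fx=S,fy=S,interpolation=cv2.INTER_CUBIC)
    for X in(circ(e[0:2],.046,.066),circ(e[2:4],.066,.066),sq(e[4:6],.106,e[6],.066)):
        q=(w2p(n,X)-o+.5)*S-.5; cv2.polylines(b,[np.int32(q)],False,(0,0,255),1)
    cv2.imwrite(f'pics/{n}2c.png',b)
```

```text
(no output)
```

View pics/top2c.png

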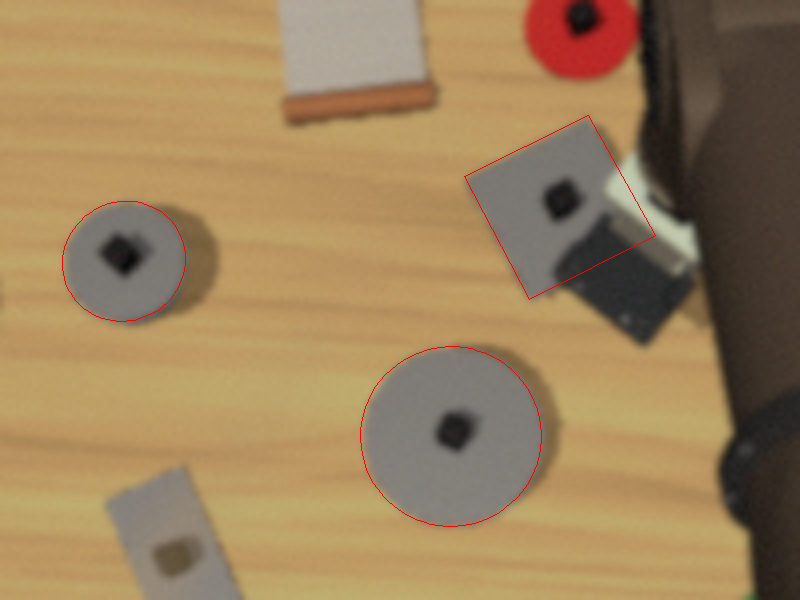

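View pics/side2c.png

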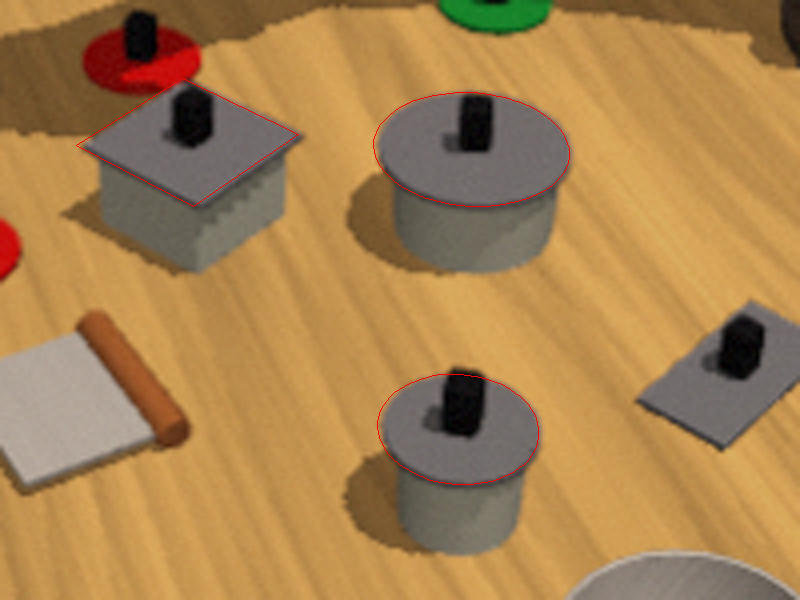

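The lids match their predicted outlines in both views: small at (123,261), large at (451,436) and square at (560,207) in the top crop. In the side crop they lie flat, with overhang on both visible sides.

```bash
python3 -c "
from cell import arm; print(arm.sign_off())"
```

```text
the job is handed in; nothing more can be done
None
```

All three tubs are closed with their own lids, flat and centred in both camera views, the bystanders were never touched, and the job was handed in at about 27 s; the sign-off returned no verdict.

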